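# Refit the valve handle and open the line

### The arm

A 6-joint arm with a two-finger parallel gripper is mounted at the origin on a cart in front of the work surface, level with it; the furniture and walls round the work are solid. World frame = base frame: x ahead of the robot, y to its left, z up, the work surface at z = 0. Lengths are in mm, angles in rad, forces in N, time in s.
With the tool pointing down it reaches from about 275 to 750 mm from the base axis. Payload 10.2 kg.
Tool frame: the origin (TCP) lies at the very end of the fingers, on their centre line; the grasp point (between the pads) lies 19 mm behind it; z points along the fingers, y is the line along which they close (so a half turn about z gives the same grasp; the last joint's range is limited). The gripper opens to 85 mm and grips with 20 to 120 N. Pads are 22 mm wide; open, the fingers measure 114 mm over their backs; the gripper's body (76 mm by 85 mm) begins 54 mm behind the grasp point. The pads swing forward as they close: fully open they stand 13 mm farther back than shut.
Start: joints at [-1.493, 0.313, 1.498, -0, 1.331, -0.223], TCP at [155.536, -501.438, 231.294] pointing down, gripper open.
Joint ranges: [-2.94, 2.94], [-0.97, 2.17], [0.19, 2.56], [-1.23, 4.37], [0.02, 3.11], [-2.88, 2.88]. Speed limits (rad/s): [2.39, 2.39, 3.01, 3.14, 3.14, 3.14].

### API

Orientations are given as a rotation vector (axis times angle).
In Python, from rig import robot, status, get_image gives the robot as it stands (robot), with the cameras as plain functions and the readings (status).
- The arm moves only by the shell command python3 shift.py 'ROWS' [OPENING] [FORCE]. ROWS is a JSON object whose key "deltas" holds a list of rows, 1 to 10 of them, each of 4 numbers: dx, dy, dz in mm, then a turn about the tool's z in rad; each row shifts and turns the commanded pose from where the row before left it, along the tool's axes as they then stand; what a row does not reach is not made up. A row lasts 1/10 s, in which the tool goes at most 50 mm and 0.15 rad, less where a joint would pass 70% of its speed; a pose out of reach is approached as far as the arm can. OPENING is the finger opening in mm, set as the command begins (- or left out keeps the last). The fingers move at their own pace and stop on an object; FORCE is the grip in N (left out, the last holds). Time passes only in rows, so rows that do not move let the fingers close. It prints the time, the measured TCP pose, the force, the opening and the grip force at its end. Input that does not fit is refused with a message, and nothing moves.
- status.get_obs(): the state, without advancing time (a new reading comes with each control period).
- get_image(name): name is "side" or "top"; returns a dict with "pixels" (384x512x3 uint8, blue, green, red), "range_z" (384x512 float32, mm along the optical axis (not along the pixel's ray), 0 where there is no reading), "camera_matrix" (3x3 intrinsics, pixels), "T" (4x4, takes a point from camera to world coordinates). Camera axes: x right, y down, z forward; pixel columns grow to the right and rows downward; lengths in mm; the calibration is good to about 2 mm. A picture is of the moment at which its call begins.
- robot.finish_job(): hands the job in; it is judged then, once.
The state is a dict: "time_s": time; "joint_positions": joint angles; "qvel": joint speeds; "joint_efforts": joint torques, N m; "position": TCP position; "orientation": TCP orientation; "ft_force": force on the tool from outside, world axes, zero at the start; "ft_torque": the same for the moment, N m; "opening": finger opening in mm; "gripper_force": force on a finger pad.
Only numpy, scipy, OpenCV 4.12 (cv2) and the standard library are available. Lean on these libraries where they do the work, as an engineer would, in place of code of your own. Each camera call takes 0.05 s, during which the arm holds its last target. There are 200 camera calls.

### The job

The handle of the ball valve was taken off and hung up. Lift the T-handle off its two-pronged hook, fit it fully home on the valve's stem - feel for the angle at which it drops over the flat tang - and turn it anticlockwise as seen from above until the valve is open, its bar in line with the pipe. Leave it standing there, and do not disturb the small amber bottle or the tin.

Things in the scene. Friction and masses are not known exactly. Their poses are not given: they have to be found in the camera images.
- handle: Loose steel T-handle, 112 mm tall, 0.16 kg, hanging upright by its bar. Origin: centre of its foot; z up the 12 mm round shaft, y along the bar. The foot is a block 24 mm (x) by 40 mm (y), 26 mm tall, with a slot from below 11 mm (x) by 26 mm (y), 18 mm deep, centred on the shaft: its long side lies along the bar.
- bar (a point): Middle of the T-handle's flat-sided cross bar, 105 mm above the handle's origin, axes as the handle's. The bar is 120 mm long (y), 16 mm wide (x), 14 mm tall, with black plastic ends. At the start it lies across both prongs of the hook, the shaft hanging between them; it can slide along them.
- stand: Fixed support stand: grey base plate 150 by 110 mm, a rod and a fork of two 8 mm prongs. Origin: on the bench below the fork's root. The prongs point to its -x, level, at y = +30 and -30 mm, centre line 145 mm up, and end at x = -88 mm in turned-up tips whose tops stand 18 mm above the prongs' upper side. The rest of the stand is lower than 135 mm.
- hook (a point): Point midway between the stand's prongs, level with their upper side, 52 mm to the stand's -x; the bar's underside lies there, up to 10 mm farther in or out. Axes as the stand's.
- valve: Fixed steel ball valve on a dark steel plate 190 by 74 mm. Origin: on the bench below the stem, which points up in the middle. The pipe runs along its x, 45 mm up; a gauge 119 mm high stands at x = +85 mm. Turning the stem takes about 0.25 N m. Open: stem tang along the pipe, against a stop; closed: 90 degrees clockwise of that (from above), against another stop.
- valve_seat (a point): Centre of the packing nut's top face, 80 mm up on the stem's axis: the handle's foot rests here when home. Axes as the valve's. From it rises the stem's flat tang, 24 by 9 mm and 16 mm tall, with 1 mm play all round in the handle's slot. At the start the tang's long side stands somewhere between 34 and 90 degrees clockwise of open; its angle is not reported.
- small_bottle: Small amber bottle with a black cap, 50 mm across, 95 mm tall, standing loose at the back; a bystander. Origin: centre of its underside.
- tin: Round flat white tin, 54 mm across, 24 mm tall, loose at the front; a bystander. Origin: centre of its underside.

How it is judged:
By the outcome, as a careful person would: the job done as asked, in the order asked, and still so for the second after the job is handed in, with the robot touching nothing.
It also fails if it takes over 48 s, if anything falls off the work surface, if the arm or the gripper's body presses on something with over 40 N, if the wrist force passes 120 N, or if a joint passes its speed limit or range.

## Working session

There is one attempt and no reset: what is moved stays moved. The work goes in short steps, Python scripts to look and compute and a shell command to move; the robot and the scene stay as the last step left them, time stands still between calls to the robot, and variables do not carry over. Pictures are saved under pics/ and viewed, at most 10 in all, crops included, and the job is handed in when it is done.

```bash
ls; mkdir -p pics; python3 - <<'E'
from rig import robot, status, get_image
import cv2,numpy as np
o=status.get_obs();print({k:np.round(v,3).tolist() for k,v in o.items()})
for n in("side","top"):
    d=get_image(n);cv2.imwrite(f"pics/{n}0.png",d["pixels"]);np.savez(f"{n}0.npz",**d);print(n,d["camera_matrix"].tolist(),np.round(d["T"],3).tolist())
E
```

```text
pics
rig.py
shift.py
{'time_s': 0.0, 'joint_positions': [-1.493, 0.313, 1.498, -0.0, 1.331, -0.223], 'qvel': [-0.001, -0.001, 0.0, 0.002, 0.001, 0.0], 'joint_efforts': [0.001, -41.227, -25.974, -0.0, 0.004, -0.0], 'position': [155.516, -501.178, 230.741], 'orientation': [-3.105, -0.471, -0.0], 'ft_force': [0.054, -0.281, 0.526], 'ft_torque': [0.008, -0.025, -0.005], 'gripper_force': 0.0, 'opening': 85.476}
side [[482.4549332732354, 0.0, 253.61574384183402], [0.0, 482.4549332732354, 196.32123891611144], [0.0, 0.0, 1.0]] [[0.998, -0.041, 0.037, 541.557], [-0.053, -0.517, 0.854, -753.378], [-0.016, -0.855, -0.518, 572.482], [0.0, 0.0, 0.0, 1.0]]
top [[350.8248559137078, 0.0, 262.5068220891299], [0.0, 350.8248559137078, 188.99338130117144], [0.0, 0.0, 1.0]] [[0.015, -0.998, 0.063, 487.274], [-1.0, -0.015, -0.001, 17.691], [0.002, -0.063, -0.998, 950.832], [0.0, 0.0, 0.0, 1.0]]
```

View pics/side0.png

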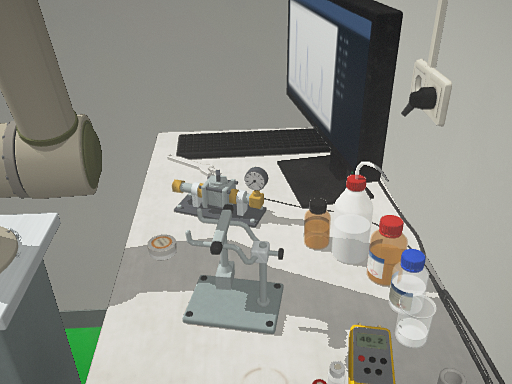

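View pics/top0.png

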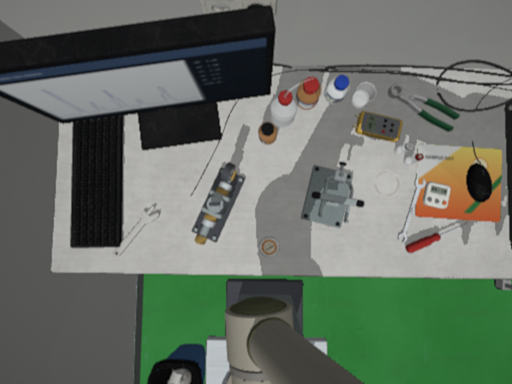

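The side view shows the valve at about (220,195) with its gauge at (257,180), the stand at (235,300) with the T-handle around (225–280, 215–255), the bottle at (317,225) and the tin at (162,243). The top view shows the valve at (218,203), the stand at (330,195), the bottle at (268,132) and the tin at (269,247). Next I'll enlarge both.

```bash
cat > h.py <<'E'
import numpy as np,cv2
def cloud(d):
    K=d["camera_matrix"];z=d["range_z"].astype(float);v,u=np.mgrid[:z.shape[0],:z.shape[1]]
    P=np.stack([(u-K[0,2])/K[0,0]*z,(v-K[1,2])/K[1,1]*z,z],-1)
    W=P@d["T"][:3,:3].T+d["T"][:3,3];W[z==0]=np.nan;return W
E
python3 - <<'E'
import numpy as np,cv2
from h import cloud
s=np.load("side0.npz");t=np.load("top0.npz")
a=cv2.resize(s["pixels"][130:340,140:340],None,fx=2.7,fy=2.7,interpolation=cv2.INTER_CUBIC)
b=cv2.resize(t["pixels"][120:260,180:400],None,fx=3.6,fy=3.6,interpolation=cv2.INTER_CUBIC)
cv2.imwrite("pics/sc.png",a);cv2.imwrite("pics/tc.png",b)
for n,d in(("side",s),("top",t)):
    W=cloud(d);np.save(n+"W.npy",W)
W=np.load("topW.npy")
print("z map top stand");print(np.round(W[155:232:3,300:370:3,2]).astype(int).tolist().__str__().replace("],","],\n"))
E
```

```text
z map top stand
[[0, 1, 1, 1, 1, 4, -1, 1, 4, 1, 0, -2, 1, -1, 3, -3, -2, 0, 2, 0, 3, -3, 0, 2],
 [-2, 1, -2, -2, -2, 2, 2, 2, -1, 2, 1, 1, 1, 1, 0, 2, 1, 1, 1, -1, 1, 1, 3, 2],
 [4, 1, 1, 1, 1, 0, 2, 3, -2, 3, -1, -1, 1, 118, 125, 1, 0, 0, 1, 2, 4, 3, 4, -1],
 [2, 1, 5, -2, 0, 1, -1, 5, 4, 0, -2, 0, -1, 1, 122, 124, -1, 2, 1, 3, 4, 1, 1, 1],
 [-1, 2, 2, 2, 0, 15, 15, 11, 12, 2, 4, -1, 1, 1, -9223372036854775808, 0, 2, -1, 0, 2, 4, 0, 0, 1],
 [4, -1, 1, 0, 10, 12, 11, 13, 12, 13, 11, 15, 129, 129, 122, 1, -1, 2, 1, 2, 2, -1, -1, 2],
 [1, 2, 1, 1, 10, 13, 11, 13, 14, 13, 10, 114, 129, 134, 133, 130, 13, 0, -1, 3, 0, 1, 1, 2],
 [-9223372036854775808, -1, 1, 2, 14, 11, 14, 16, 14, 123, 122, 122, 129, 129, 129, 128, 13, 16, 2, 0, 2, 0, 0, -3],
 [0, 1, 4, 1, 13, 15, 14, 13, 10, 129, 23, 121, 128, 131, 127, 126, 12, 11, -1, 1, -1, 2, 1, 1],
 [0, 2, 2, 8, 13, 12, 13, 13, 15, 145, 13, 13, 13, 11, 115, 14, 122, 1, 0, 0, 2, -1, 1, 1],
 [-2, 1, 3, 12, 11, 10, 13, 13, 12, 148, 13, 13, 13, 12, 14, 10, 16, 130, -1, -2, -1, -1, 2, 2],
 [0, 2, 0, 15, 11, 12, 12, 12, 148, 148, 12, 11, 12, 14, 15, 14,
[... 703 characters left out ...]
, 149, 1, -1, -1, 0, 3, 0, 1],
 [2, 13, 9, 11, 12, 14, 148, 148, 13, 15, 14, 13, 9, 14, 13, 147, 147, 0, 0, 1, 0, 4, -1, 0],
 [1, 14, 12, 11, 14, 10, 15, 169, 11, 12, 11, 16, 13, 14, 13, 147, 1, 0, 0, 1, 1, 1, -2, -2],
 [0, 11, 15, 14, 12, 13, 12, 14, 17, 10, 13, 13, 10, 14, 11, 153, 3, 1, -1, 5, 1, 0, 1, 0],
 [0, 3, 2, 2, 2, 11, 14, 12, 14, 12, 11, 11, 13, 14, 1, 165, 165, 1, 1, 2, 0, 1, -1, 0],
 [1, 2, 1, 2, 4, 0, 0, 0, -2, 11, 13, 11, 15, 16, 2, 2, 4, -1, 1, 0, 1, 2, 2, 0],
 [-3, 0, 1, -1, 1, 0, 5, 1, 0, 1, 2, 0, 0, 7, 2, -1, -1, 5, 1, 2, 3, 0, 1, -3],
 [1, 3, 1, 3, 2, -2, 1, 0, 1, 0, 1, 0, 0, 0, 1, 3, -3, 2, 0, 2, 2, -2, 2, 1]]<stdin>:10: RuntimeWarning: invalid value encountered in cast
```

View pics/sc.png

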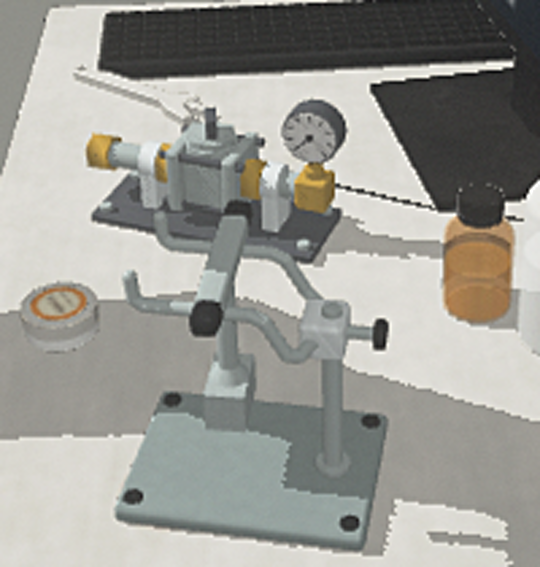

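View pics/tc.png

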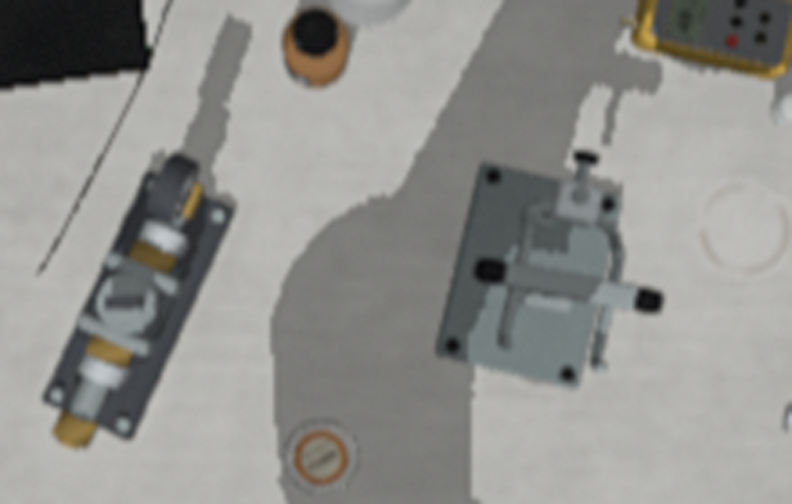

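The crops show the bar running from (490,270) to (648,300) in the top crop, and the tang at about (125,300), lying across the pipe. The gauge end is at (175,185). Now I'll fit poses from both clouds.

```bash
python3 - <<'E'
import numpy as np,cv2
W={n:np.load(n+"W.npy") for n in("side","top")}
def sel(w,x0,x1,y0,y1,z0,z1):
    return (w[...,0]>x0)&(w[...,0]<x1)&(w[...,1]>y0)&(w[...,1]<y1)&(w[...,2]>z0)&(w[...,2]<z1)
def rect(p):
    r=cv2.minAreaRect(p[:,:2].astype(np.float32));c=cv2.boxPoints(r)
    e=c[1]-c[0],c[2]-c[1];l=max(e,key=np.linalg.norm);return np.round(r[0],1),np.round(r[1],1),round(np.degrees(np.arctan2(l[1],l[0]))%180,1)
for n,w in W.items():
    # bar by connected component
    m=sel(w,380,620,-350,-50,157,172).astype(np.uint8)
    k,lab,st,_=cv2.connectedComponentsWithStats(m)
    for i in np.argsort(-st[1:,4])[:3]+1:
        p=w[lab==i];print(n,"bar comp",st[i].tolist(),rect(p),"z med",np.median(p[:,2]).round(1), "mean",p.mean(0).round(1))
    for nm,b in dict(standplate=(350,650,-350,-20,7,17),prongs=(350,650,-350,-20,143,153),tips=(350,650,-350,-20,153,175),vplate=(300,620,20,250,5,16),tang=(400,520,80,180,86,102),nut=(400,520,80,180,76,84),gauge=(420,620,20,200,104,125),bottle=(550,720,-60,60,60,110),tin=(280,420,-60,60,18,30)).items():
        p=w[sel(w,*b)]
        if len(p)>3: print(n,nm,len(p),rect(p),p.mean(0).round(1),"zmax",p[:,2].max().round(1))
t=W["top"]
print(np.round(np.nan_to_num(t[193:214:1,205:228:1,2])).astype(int).tolist().__str__().replace("],","],\n"))
E
```

```text
side bar comp [210, 204, 23, 48, 516] (array([ 518.8, -155. ]), array([120.6,  16.4]), np.float32(79.9)) z med 162.6 mean [ 518.2 -162.8  162.2]
side bar comp [185, 230, 6, 9, 39] (array([ 468.4, -174.9]), array([6.5, 8.4]), np.float32(152.3)) z med 163.3 mean [ 469.  -175.3  162.8]
side bar comp [197, 208, 5, 8, 32] (array([ 482.8, -116.6]), array([6. , 5.8]), np.float32(69.2)) z med 162.7 mean [ 483.1 -117.3  162.8]
side standplate 4002 (array([ 479.7, -131.1]), array([140.3, 285.4]), np.float32(153.2)) [ 528.2 -164.4   11.9] zmax 17.0
side prongs 402 (array([ 509.1, -163.8]), array([95.9, 79.2]), np.float32(76.6)) [ 509.9 -157.4  147.5] zmax 153.0
side tips 659 (array([ 498.4, -151.3]), array([120.6,  57.9]), np.float32(79.7)) [ 512.4 -162.6  161.5] zmax 167.8
side vplate 936 (array([511.9, 149.2]), array([110.2, 190.7]), np.float32(157.4)) [508.7 120.4   8.4] zmax 16.0
side tang 39 (array([505.3, 132.8]), array([25.3,  6.7]), np.float32(89.4)) [505.3 129.6  93.4] zmax 97.2
side nut 119 (array([502.8, 132.1]), array([31.8, 39.2]), np.float32(92.4)) [503.6 128.8  80. ] zmax 83.9
si
[... 2997 characters left out ...]
2, 80, 84, 79, 82, 79, 83, 72, 67, 71, 40, 26, 9],
 [70, 67, 65, 75, 81, 80, 81, 82, 80, 80, 82, 78, 84, 81, 82, 82, 71, 74, 66, 68, 31, 9, 9],
 [72, 73, 70, 74, 79, 83, 80, 83, 80, 82, 83, 82, 81, 79, 81, 83, 77, 69, 69, 41, 28, 10, 8],
 [73, 74, 71, 73, 73, 83, 79, 82, 79, 81, 80, 82, 79, 80, 80, 77, 70, 73, 69, 34, 10, 10, 8],
 [73, 74, 73, 72, 70, 71, 78, 80, 82, 78, 79, 81, 82, 80, 76, 71, 71, 71, 43, 28, 13, 8, 10],
 [71, 71, 74, 72, 70, 72, 76, 73, 74, 73, 79, 72, 75, 64, 68, 69, 70, 72, 34, 24, 8, 9, 8],
 [26, 55, 72, 70, 73, 72, 73, 73, 73, 70, 72, 69, 68, 65, 68, 72, 68, 42, 28, 11, 8, 9, 7],
 [54, 53, 57, 58, 72, 70, 74, 73, 74, 71, 70, 75, 70, 73, 71, 69, 67, 29, 24, 9, 8, 8, 6]]
```

```bash
cat >> h.py <<'E'
from scipy.spatial.transform import Rotation as Rn
def go(o,target,yaw):
    """remaining shift in tool axes to target xyz; turn (rad) so that tool x lies at world angle yaw deg (mod 180)"""
    R=Rn.from_rotvec(o["orientation"]).as_matrix();d=R.T@(np.array(target)-o["position"])
    c=np.degrees(np.arctan2(R[1,0],R[0,0]));t=(yaw-c+90)%180-90
    print("pos",np.round(o["position"],1),"xyaw",round(c,1),"tilt",np.round(R[2,:2],3),"shift",np.round(d,1),"turn",round(-np.radians(t),3),"F",np.round(o["ft_force"],1),"M",np.round(o["ft_torque"],2),"open",round(float(o["opening"]),1),"t",round(float(o["time_s"]),2))
E
python3 shift.py '{"deltas":[[44,-22,0,0],[45,-22,0,0],[45,-22,0,0],[45,-22,0,0],[45,-22,0,0],[45,-23,0,0],[45,-23,0,0],[45,-23,0,0],[45,-22,0,0],[45,-22,0,0]]}' 45 40
python3 shift.py '{"deltas":[[0,0,0,-0.137],[0,0,0,-0.137],[0,0,0,-0.137],[0,0,0,-0.137],[0,0,0,-0.137],[0,0,0,-0.137],[0,0,0,-0.137],[0,0,0,-0.137],[0,0,0,0]]}'
python3 - <<'E'
from rig import robot, status, get_image
from h import go
go(status.get_obs(),[518.8,-154.3,138],80)
E
```

```text
time_s: 1.1
position: [517.9, -155.1, 231.1]
orientation: [-3.106, -0.471, 0.001]
ft_force: [0.4, -1.1, 1.2]
opening: 45.2
gripper_force: 0.0
time_s: 2.0
position: [516.6, -156.8, 231.0]
orientation: [-2.404, -2.021, 0.0]
ft_force: [0.4, 0.8, 0.3]
opening: 45.3
gripper_force: 0.0
pos [ 516.6 -156.8  231. ] xyaw 80.1 tilt [ 0.    -0.001] shift [ 2.8  1.8 93. ] turn 0.002 F [0.4 0.8 0.3] M [-0.03  0.06  0.02] open 45.3 t 2.0
```

```bash
python3 shift.py '{"deltas":[[3,2,30,0],[0,0,30,0],[0,0,20,0],[0,0,13,0],[0,0,0,0]]}'
python3 shift.py '{"deltas":[[0,0,0,0],[0,0,0,0],[0,0,0,0],[0,0,0,0],[0,0,0,0],[0,0,0,0]]}' 5 80
python3 - <<'E'
from rig import robot, status, get_image
from h import go
import cv2
go(status.get_obs(),[518.8,-154.3,138],80)
d=get_image("side");cv2.imwrite("pics/g.png",cv2.resize(d["pixels"][130:340,140:340],None,fx=2.7,fy=2.7))
E
```

```text
time_s: 2.5
position: [518.7, -154.0, 136.9]
orientation: [-2.406, -2.016, 0.002]
ft_force: [0.1, -0.6, 1.1]
opening: 44.9
gripper_force: 0.0
time_s: 3.1
position: [519.8, -154.6, 139.6]
orientation: [2.405, 2.018, 0.002]
ft_force: [-0.8, -0.1, 6.5]
opening: 14.4
gripper_force: 78.7
pos [ 519.8 -154.6  139.6] xyaw 80.0 tilt [-0.001  0.003] shift [ 0.2 -1.1  1.6] turn 0.0 F [-0.8 -0.1  6.5] M [ 0.07  0.04 -0.05] open 14.4 t 3.1
```

View pics/g.png

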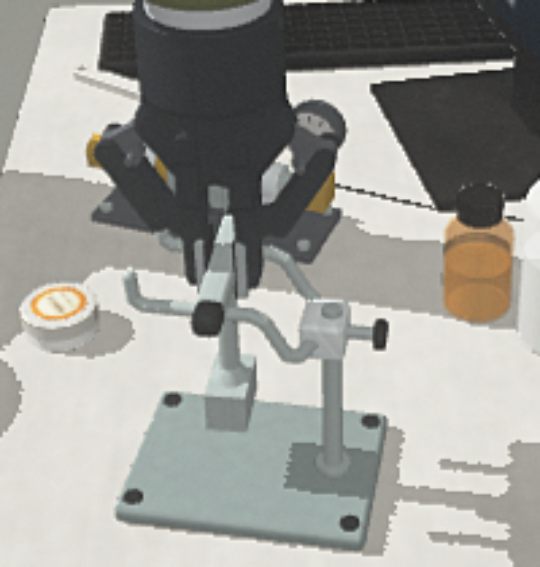

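The gripper holds the bar at mid-length, with the foot at (230,400) hanging free between the prongs. Next I lift it 30 mm and pull it out past the tips.

```bash
python3 shift.py '{"deltas":[[0,0,-10,0],[0,0,-12,0],[0,0,-10,0],[0,0,0,0],[1,-15,0,0],[1,-25,0,0],[1,-25,0,0],[1,-20,0,0],[0,0,0,0]]}'
python3 - <<'E'
from rig import robot, status, get_image
from h import *
o=status.get_obs();go(o,[505.3,134,215],96)
P=o["position"]
for n in("side","top"):
    d=get_image(n);W=cloud(d)
    if n=="side": cv2.imwrite("pics/l.png",cv2.resize(d["pixels"][130:340,140:340],None,fx=2.7,fy=2.7))
    m=(abs(W[...,0]-P[0])<30)&(abs(W[...,1]-P[1])<75)
    b=W[m&(W[...,2]>P[2]+10)&(W[...,2]<P[2]+32)&(abs((W[...,0]-P[0])*.985-(W[...,1]-P[1])*.174)<14)]
    f=W[m&(W[...,2]>P[2]-90)&(W[...,2]<P[2]-55)]
    u=(b[:,:2]-P[:2])@[.174,.985]; print(n,"bar span",u.min(),u.max())
    if len(f):
        uf=(f[:,:2]-P[:2])@[.174,.985];vf=(f[:,:2]-P[:2])@[.985,-.174];print("foot u",np.percentile(uf,[2,98]),"v",np.percentile(vf,[2,98]),"z",f[:,2].min()-P[2],f[:,2].max()-P[2])
E
```

```text
time_s: 4.05
position: [434.6, -135.0, 170.3]
orientation: [-2.406, -2.019, 0.001]
ft_force: [0.5, 0.3, -1.4]
opening: 14.3
gripper_force: 78.5
pos [ 434.6 -135.   170.3] xyaw 80.0 tilt [ 0.    -0.001] shift [277.2  22.9 -44.7] turn -0.279 F [ 0.5  0.3 -1.4] M [ 0.   -0.1   0.01] open 14.3 t 4.05
side bar span -60.9017112531184 29.16474440613393
foot u [-21.52031998  18.71061647] v [-12.26235992  11.4399679 ] z -88.97402503446946 -55.00683126568012
top bar span 33.07420720809731 60.40880077340554
foot u [17.84390341 20.96184123] v [-8.04727974 11.78935433] z -85.9323926753128 -59.35815217115825
```

View pics/l.png

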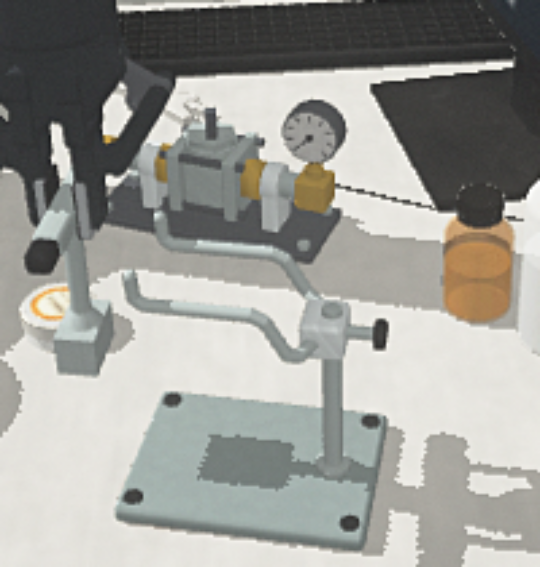

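Clear of the hook and upright: the foot is at (85,340) in the crop and the tin is untouched. Now over to the valve.

```bash
python3 shift.py '{"deltas":[[0,0,-20,0],[0,0,-24,0],[30,2,0,0],[42,3,0,0],[45,4,0,0],[45,4,0,0],[45,4,0,0],[40,3,0,0],[30,3,0,0],[0,0,0,0]]}'
python3 shift.py '{"deltas":[[0,0,0,-0.1],[0,0,0,-0.1],[0,0,0,-0.08],[0,0,0,0],[0,0,0,0]]}'
python3 - <<'E'
from rig import robot, status, get_image
from h import *
o=status.get_obs();go(o,[505.8,134.2,186],96)
P=o["position"];a=np.radians(96);e=np.array([np.cos(a),np.sin(a)]);n_=np.array([e[1],-e[0]])
for n in("side","top"):
    d=get_image(n);W=cloud(d);q=W[...,:2]-P[:2];u=q@e;v=q@n_;z=W[...,2]-P[2]
    for nm,m in(("bar",(abs(u)<75)&(abs(v)<14)&(z>14)&(z<32)),("foot",(abs(u)<40)&(abs(v)<20)&(z<-62)&(z>-92))):
        if m.sum()>5: print(n,nm,m.sum(),"u",np.percentile(u[m],[0,2,98,100]).round(1),"v",np.percentile(v[m],[0,2,98,100]).round(1),"z",np.percentile(z[m],[2,98]).round(1))
E
```

```text
time_s: 5.15
position: [507.7, 136.4, 213.8]
orientation: [-2.402, -2.024, -0.001]
ft_force: [-0.7, -0.5, -2.5]
opening: 14.3
gripper_force: 78.5
time_s: 5.65
position: [507.1, 132.9, 214.1]
orientation: [-2.104, -2.333, 0.0]
ft_force: [1.5, -0.4, -1.6]
opening: 14.4
gripper_force: 78.5
pos [507.1 132.9 214.1] xyaw 95.9 tilt [-0. -0.] shift [ 1.4 -1.2 28.1] turn -0.001 F [ 1.5 -0.4 -1.6] M [ 0.02  0.01 -0.  ] open 14.4 t 5.65
side bar 259 u [-61.7 -61.   49.1  55.2] v [-13.8 -13.1  12.   13.9] z [14.8 30.2]
side foot 189 u [-24.7 -22.4  17.9  19.8] v [-13.1 -13.   10.4  11. ] z [-88.2 -62.2]
top bar 35 u [-58.9 -58.7 -50.  -49.8] v [-7.7 -7.5  6.8  7. ] z [18.5 25.8]
```

```bash
python3 shift.py '{"deltas":[[2,-0.7,10,0],[0,0,10,0],[0,0,6,0],[0,0,0,0]]}'
python3 shift.py '{"deltas":[[0,0,2,0],[0,0,2,0],[0,0,2,0],[0,0,0,0]]}'
python3 -c "
from rig import robot, status, get_image
from h import *
go(status.get_obs(),[506.2,134.7,166.5],96)"
```

```text
time_s: 6.15
position: [505.4, 135.1, 187.0]
orientation: [-2.1, -2.335, 0.003]
ft_force: [-0.8, -0.1, -1.4]
opening: 14.6
gripper_force: 78.5
time_s: 6.55
position: [505.9, 135.1, 182.1]
orientation: [-2.101, -2.336, 0.0]
ft_force: [-0.0, 0.6, -2.3]
opening: 14.2
gripper_force: 78.5
pos [505.9 135.1 182.1] xyaw 96.1 tilt [ 0. -0.] shift [-0.4  0.3 15.6] turn 0.001 F [-0.   0.6 -2.3] M [-0.07  0.01 -0.07] open 14.2 t 6.55
```

```bash
python3 shift.py '{"deltas":[[0,0,1.5,0],[0,0,1.5,0],[0,0,0,0]]}'
python3 -c "
from rig import robot, status, get_image
from h import *
go(status.get_obs(),[506.2,134.7,166.5],96)"
```

```text
time_s: 6.85
position: [505.9, 135.1, 179.1]
orientation: [-2.101, -2.336, 0.0]
ft_force: [-0.2, 0.0, -0.9]
opening: 14.8
gripper_force: 78.5
pos [505.9 135.1 179.1] xyaw 96.1 tilt [ 0. -0.] shift [-0.4  0.3 12.6] turn 0.001 F [-0.2  0.  -0.9] M [ 0.02 -0.   -0.01] open 14.8 t 6.85
```

```bash
python3 shift.py '{"deltas":[[0,0,2,0],[0,0,2,0],[0,0,2,0],[0,0,0,0]]}'
python3 -c "
from rig import robot, status, get_image
from h import *
go(status.get_obs(),[506.2,134.7,166.5],96)"
python3 shift.py '{"deltas":[[0,0,1.5,0],[0,0,1.5,0],[0,0,1.5,0],[0,0,0,0]]}'
python3 -c "
from rig import robot, status, get_image
from h import *
go(status.get_obs(),[506.2,134.7,166.5],96)"
```

```text
time_s: 7.25
position: [505.8, 135.1, 173.0]
orientation: [-2.1, -2.336, 0.001]
ft_force: [0.1, -0.5, -1.9]
opening: 14.2
gripper_force: 78.5
pos [505.8 135.1 173. ] xyaw 96.1 tilt [ 0. -0.] shift [-0.4  0.3  6.5] turn 0.001 F [ 0.1 -0.5 -1.9] M [-0.01 -0.01 -0.09] open 14.2 t 7.25
time_s: 7.65
position: [506.0, 135.1, 168.8]
orientation: [2.101, 2.336, 0.0]
ft_force: [0.2, -0.2, -2.0]
opening: 14.6
gripper_force: 78.5
pos [506.  135.1 168.8] xyaw 96.1 tilt [-0.  0.] shift [-0.4  0.2  2.3] turn 0.001 F [ 0.2 -0.2 -2. ] M [0.02 0.02 0.07] open 14.6 t 7.65
```

```bash
python3 shift.py '{"deltas":[[0,0,1,0],[0,0,1,0],[0,0,1,0],[0,0,0,0]]}'
python3 -c "
from rig import robot, status, get_image
from h import *
go(status.get_obs(),[506.2,134.7,166.5],96)"
```

```text
time_s: 8.05
position: [506.9, 135.2, 168.7]
orientation: [2.098, 2.334, 0.005]
ft_force: [-4.6, -0.6, 20.6]
opening: 14.3
gripper_force: 81.6
pos [506.9 135.2 168.7] xyaw 96.1 tilt [-0.     0.004] shift [-0.4 -0.7  2.2] turn 0.001 F [-4.6 -0.6 20.6] M [-0.16  1.19 -0.08] open 14.3 t 8.05
```

```bash
python3 shift.py '{"deltas":[[0,-0.5,-1.2,0],[0,0,0,-0.05],[0,0,0,-0.1],[0,0,0,-0.1],[0,0,0,0]]}'
python3 -c "
from rig import robot, status, get_image
from h import *
go(status.get_obs(),[506.2,134.7,168.6],157)"
```

```text
time_s: 8.55
position: [506.2, 135.1, 168.7]
orientation: [1.788, 2.58, 0.003]
ft_force: [-1.2, -0.1, 11.2]
opening: 14.6
gripper_force: 80.3
pos [506.2 135.1 168.7] xyaw 110.5 tilt [-0.001  0.003] shift [-0.4 -0.2  0.1] turn -0.811 F [-1.2 -0.1 11.2] M [-0.05  0.4  -0.09] open 14.6 t 8.55
```

```bash
python3 shift.py '{"deltas":[[0,0,0,-0.1],[0,0,0,-0.1],[0,0,0,0]]}'
python3 -c "
from rig import robot, status, get_image
from h import *
go(status.get_obs(),[506.2,134.7,168.6],157)"
python3 shift.py '{"deltas":[[0,0,0,-0.1],[0,0,0,-0.1],[0,0,0,-0.1],[0,0,0,-0.1],[0,0,0,0]]}'
python3 -c "
from rig import robot, status, get_image
from h import *
go(status.get_obs(),[506.2,134.7,168.6],157)"
```

```text
time_s: 8.85
position: [506.2, 135.2, 168.8]
orientation: [1.522, 2.745, 0.003]
ft_force: [-2.3, 0.3, 10.0]
opening: 14.7
gripper_force: 80.3
pos [506.2 135.2 168.8] xyaw 122.0 tilt [-0.001  0.003] shift [-0.4 -0.3  0.2] turn -0.611 F [-2.3  0.3 10. ] M [ 0.08  0.35 -0.1 ] open 14.7 t 8.85
time_s: 9.35
position: [506.2, 135.3, 168.7]
orientation: [0.946, 2.993, 0.002]
ft_force: [-2.8, 0.7, 11.2]
opening: 14.4
gripper_force: 80.3
pos [506.2 135.3 168.7] xyaw 144.9 tilt [-0.002  0.002] shift [-0.3 -0.4  0.1] turn -0.211 F [-2.8  0.7 11.2] M [ 0.15  0.43 -0.06] open 14.4 t 9.35
```

```bash
python3 shift.py '{"deltas":[[0,0,0,-0.1],[0,0,0,-0.08],[0,0,0,0]]}'
python3 - <<'E'
from rig import robot, status, get_image
from h import *
go(status.get_obs(),[506.2,134.7,168.6],157)
d=get_image("side");cv2.imwrite("pics/v.png",cv2.resize(d["pixels"][100:260,140:300],None,fx=3.6,fy=3.6,interpolation=cv2.INTER_CUBIC))
E
```

```text
time_s: 9.65
position: [506.1, 135.3, 168.7]
orientation: [0.674, 3.065, 0.002]
ft_force: [-2.5, 0.6, 11.4]
opening: 14.3
gripper_force: 80.3
pos [506.1 135.3 168.7] xyaw 155.2 tilt [-0.003  0.002] shift [-0.3 -0.5  0.1] turn -0.032 F [-2.5  0.6 11.4] M [ 0.18  0.47 -0.12] open 14.3 t 9.65
```

View pics/v.png

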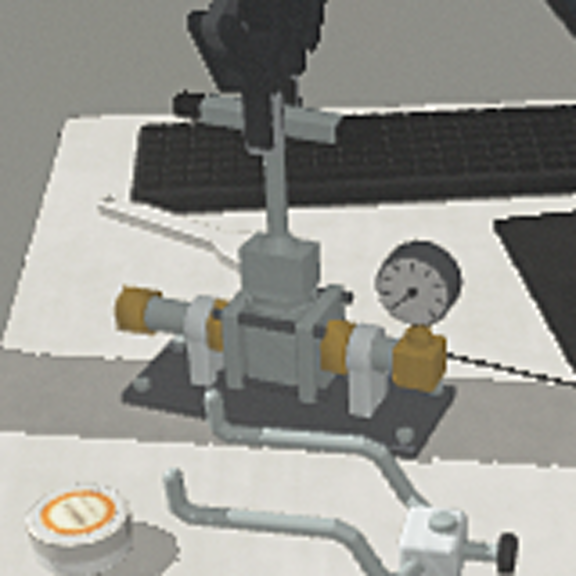

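The foot sits on the nut at (280,265) and the bar, (190,105) to (340,128), is almost parallel to the pipe. The tang lags by the play in the slot, so I'll turn on gently until the stop is felt.

```bash
C='from rig import robot, status, get_image
from h import *
go(status.get_obs(),[506.2,134.7,168.6],157)'
python3 shift.py '{"deltas":[[0,0,0,-0.03],[0,0,0,-0.03],[0,0,0,0]]}'|grep none; python3 -c "$C"
python3 shift.py '{"deltas":[[0,0,0,-0.03],[0,0,0,-0.03],[0,0,0,0]]}'|grep none; python3 -c "$C"
```

```text
pos [506.1 135.3 168.7] xyaw 158.5 tilt [-0.003  0.002] shift [-0.3 -0.5  0.1] turn 0.027 F [-2.8  0.8 11.4] M [ 0.18  0.51 -0.2 ] open 14.3 t 10.0
pos [506.1 135.3 168.7] xyaw 162.0 tilt [-0.003  0.002] shift [-0.2 -0.5  0.1] turn 0.087 F [-2.9  0.4 10.9] M [ 0.21  0.47 -0.16] open 14.2 t 10.3
```

```bash
C='from rig import robot, status, get_image
from h import *
go(status.get_obs(),[506.2,134.7,168.6],157)'
python3 shift.py '{"deltas":[[0,0,0,-0.02],[0,0,0,-0.02],[0,0,0,0]]}'|grep none; python3 -c "$C"
python3 - <<'E'
from rig import robot, status, get_image
from h import *
P=status.get_obs()["position"]
for n in("side","top"):
    d=get_image(n);W=cloud(d)
    z=W[...,2];r=np.hypot(W[...,0]-P[0],W[...,1]-P[1])
    for nm,m in(("bar",(r<64)&(r>25)&(z>183)&(z<196)),("foot",(r<27)&(z>97)&(z<110)),("plate",(r<108)&(z>5)&(z<14))):
        p=W[m][:,:2]
        if len(p)<5: continue
        c=p.mean(0);ev,V=np.linalg.eigh(np.cov((p-c).T));e=V[:,1];rr=cv2.minAreaRect(p.astype(np.float32))
        print(n,nm,len(p),"pca",round(np.degrees(np.arctan2(e[1],e[0]))%180,1),rr)
E
```

```text
pos [506.1 135.3 168.8] xyaw 164.2 tilt [-0.003  0.002] shift [-0.2 -0.5  0.2] turn 0.126 F [-2.1  0.7 11. ] M [ 0.22  0.5  -0.38] open 14.2 t 10.6
side bar 229 pca 164.1 ((505.0185852050781, 131.95889282226562), (18.45245933532715, 119.13626861572266), 74.03301239013672)
side foot 164 pca 171.1 ((505.1168212890625, 133.74447631835938), (28.984235763549805, 41.13236999511719), 73.46047973632812)
side plate 1019 pca 160.3 ((511.91802978515625, 150.1005859375), (113.61803436279297, 191.98324584960938), 66.99908447265625)
top bar 12 pca 88.5 ((450.3064270019531, 150.43348693847656), (12.558455467224121, 2.412299871444702), 89.56864166259766)
top plate 280 pca 142.5 ((509.56658935546875, 120.11270141601562), (143.54888916015625, 182.3005828857422), 81.36289978027344)
```

```bash
C='from rig import robot, status, get_image
from h import *
go(status.get_obs(),[506.2,134.7,168.6],157)'
python3 shift.py '{"deltas":[[0,0,0,-0.02],[0,0,0,0]]}'|grep none; python3 -c "$C"
python3 shift.py '{"deltas":[[0,0,0,-0.02],[0,0,0,0]]}'|grep none; python3 -c "$C"
python3 - <<'E'
from h import *
for n in("side","top"):
    W=np.load(n+"W.npy");c=np.array([505.5,134]);a=np.radians(-23);q=W[...,:2]-c
    u=q@[np.cos(a),np.sin(a)];v=q@[-np.sin(a),np.cos(a)];z=W[...,2]
    m=(abs(u)<100)&(abs(v)<42)&(z>4)&(z<16);print(n,cv2.minAreaRect(W[m][:,:2].astype(np.float32)))
    m=(abs(u)<100)&(abs(u)>25)&(abs(v)<16)&(z>52)&(z<70);k=np.polyfit(u[m],v[m],1);print(m.sum(),"pipe dev deg",np.degrees(np.arctan(k[0])),k[1])
E
```

```text
pos [506.1 135.3 168.7] xyaw 165.4 tilt [-0.003  0.002] shift [-0.2 -0.5  0.1] turn 0.146 F [-2.5  0.9 12.2] M [ 0.23  0.49 -0.64] open 14.1 t 10.9
pos [506.1 135.3 168.7] xyaw 166.5 tilt [-0.003  0.002] shift [-0.2 -0.6  0.1] turn 0.165 F [-1.9  0.2 11.2] M [ 0.22  0.45 -0.79] open 14.9 t 11.1
side ((505.1346435546875, 132.8247528076172), (74.85298156738281, 190.6659698486328), 67.41460418701172)
436 pipe dev deg -0.2319118029037512 -4.953276638369986
top ((505.6929931640625, 134.202392578125), (81.5123062133789, 196.575927734375), 66.0689697265625)
432 pipe dev deg -1.2578569288299033 -0.2507625927258827
```

The torque has climbed to 0.8 N m, so the valve is at its stop. I'll back off through the slot play until the bar is in line, then release.

```bash
C='from rig import robot, status, get_image
from h import *
go(status.get_obs(),[506.2,134.7,168.6],157)'
python3 shift.py '{"deltas":[[0,0,0,0.05],[0,0,0,0.05],[0,0,0,0.04],[0,0,0,0]]}'|grep none; python3 -c "$C"
python3 shift.py '{"deltas":[[0,0,-0.8,0.0],[0,0,0,0]]}' |grep none; python3 -c "$C"
```

```text
pos [506.4 135.2 168.7] xyaw 158.5 tilt [-0.003  0.002] shift [-0.  -0.6  0.1] turn 0.025 F [-2.1  0.3 10.9] M [ 0.25  0.21 -0.04] open 14.6 t 11.5
pos [506.2 135.2 168.7] xyaw 158.5 tilt [-0.002  0.001] shift [-0.2 -0.4  0.1] turn 0.027 F [0.6 1.1 6.6] M [ 0.34 -0.18 -0.03] open 14.1 t 11.7
```

```bash
python3 shift.py '{"deltas":[[0,0,0,0],[0,0,0,0],[0,0,0,0],[0,0,0,0],[0,0,0,0]]}' 45
python3 shift.py '{"deltas":[[0,0,-8,0],[0,0,-15,0],[0,0,-30,0],[0,0,-30,0],[0,0,-20,0],[-15,-30,0,0],[-15,-40,0,0],[-15,-40,0,0],[0,0,0,0]]}'
python3 - <<'E'
from rig import robot, status, get_image
from h import *
go(status.get_obs(),[506.2,134.7,168.6],157)
for n in("side","top"):
    d=get_image(n);W=cloud(d)
    cv2.imwrite(f"pics/e{n}.png",cv2.resize(d["pixels"][90:300,130:360],None,fx=2.7,fy=2.7,interpolation=cv2.INTER_CUBIC))
    z=W[...,2];r=np.hypot(W[...,0]-506,W[...,1]-134.5)
    for nm,m in(("bar",(r<66)&(z>180)&(z<200)),("foot",(r<27)&(z>97)&(z<110)),("plate",(r<108)&(z>5)&(z<14))):
        if m.sum()>4: print(n,nm,m.sum(),cv2.minAreaRect(W[m][:,:2].astype(np.float32)),"z",np.percentile(z[m],[2,50,98]).round(1))
E
```

```text
time_s: 12.2
position: [505.4, 135.0, 167.7]
orientation: [-0.585, -3.086, 0.0]
ft_force: [-0.4, -0.1, -0.2]
opening: 45.0
gripper_force: 0.0
time_s: 13.1
position: [507.0, 12.3, 271.3]
orientation: [0.592, 3.085, -0.002]
ft_force: [0.3, -0.3, -0.3]
opening: 45.0
gripper_force: 0.0
pos [507.   12.3 271.3] xyaw 158.3 tilt [-0.001 -0.001] shift [ 46.2 113.4 102.6] turn 0.022 F [ 0.3 -0.3 -0.3] M [0.03 0.05 0.01] open 45.0 t 13.1
side bar 456 ((504.8170166015625, 132.790771484375), (20.916053771972656, 118.12603759765625), 68.88668823242188) z [180.4 188.8 192.9]
side foot 170 ((504.2630615234375, 132.4837188720703), (25.75833511352539, 42.59403610229492), 70.38345336914062) z [ 97.3 105.2 109.7]
side plate 1017 ((511.8719787597656, 148.68124389648438), (114.20539093017578, 190.19158935546875), 66.87715911865234) z [ 5.7  8.  13. ]
top bar 104 ((477.6595764160156, 150.80136108398438), (11.029261589050293, 57.4172248840332), 77.04428100585938) z [188.9 192.2 194.9]
top plate 95 ((489.7557067871094, 180.96917724609375), (206.5042724609375, 113.01476287841797), 23.37113380432129) z [ 5.2  8.8 13.4]
```

View pics/eside.png

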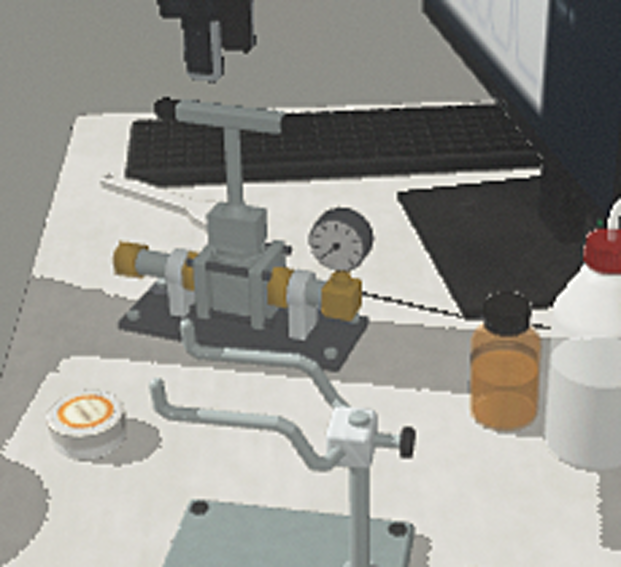

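View pics/etop.png

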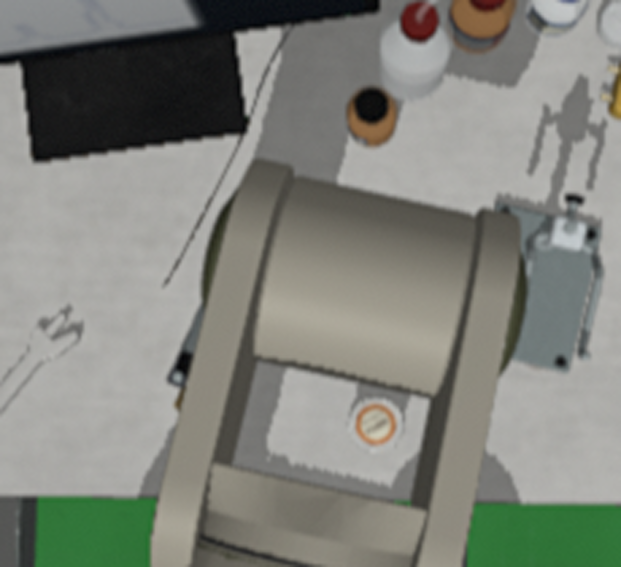

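The side view shows the handle standing upright on the stem. Its bar, (165,105) to (280,125), is in line with the pipe, (130,258) to (345,295), and the bar top at z ≈ 192 means it is fully home. The tin and bottle have not moved, and the gripper is clear.

```bash
python3 -c "
from rig import robot, status, get_image
print(robot.finish_job())"
```

```text
the job is handed in; nothing more can be done
None
```

The T-handle is fully home on the stem and turned to the open stop, with its bar within about 2° of the pipe; the bottle and tin were not touched, and the job was handed in at about 13 s (no verdict was returned).

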